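# Set the hold-down screw with the gauge blade

## Robot

A 6-joint arm with a two-finger parallel gripper is mounted at the origin on the work surface. World frame = base frame: x ahead of the robot, y to its left, z up, the work surface at z = 0. Lengths are in m, angles in degrees, forces in N, time in s.
With the tool pointing down it reaches from about 0.375 to 0.9 m from the base axis. Payload 3.1 kg.
Tool frame: the origin (TCP) lies on the centre line of the jaws, within the pads' length; the fingertips stand 25 mm ahead of it and the grasp point (between the pads) lies 6 mm ahead of it; z points along the fingers, y is the line along which they close (so a half turn about z gives the same grasp; the last joint's range is limited). The gripper opens to 87 mm and grips with 3 to 60 N. Pads are 19 mm wide; open, the fingers measure 117 mm over their backs; the gripper's body (75 mm by 190 mm) begins 51 mm behind the grasp point.
Start: joints at [58.012, 30.224, 82.088, -0, 67.689, -10.227], TCP at [0.232, 0.58, 0.248] pointing down, gripper open.
Joint ranges: [-176.69, 176.69], [-43.24, 126.21], [12.49, 139.97], [-82, 262], [0, 151.66], [-163.58, 163.58]. Speed limits (degrees/s): [159.86, 159.86, 180, 180, 180, 180].

## Interface

Orientations are given as a 3x3 rotation matrix whose columns are the frame's x, y, z axes.
In Python, from rig import bot, cams, models gives the robot as it stands. The module is installed in compiled form; this text tells all that it offers.
- The arm moves only by the shell command python3 -m handwheel 'ROWS' [OPENING]. ROWS is JSON, a list of rows, each a list of 6 numbers: the shift along the world's x, y, z each as a share of 1 m, from -1 to 1, then the turn, a rotation vector about the world's x, y, z each as a share of 2 rad, from -1 to 1. In form: [[dx, dy, dz, wx, wy, wz], ...]. A call has exactly 8 rows; each row is the pose to reach, as a shift and turn from the pose commanded when the call began; what a row does not reach only later rows make up. A row lasts 1/12 s, in which the tool goes at most 41.7 mm and 7.16 degrees, less where a joint would pass 70% of its speed; a pose out of reach is approached as far as the arm can. A call with a number of a shift or a turn outside -1 to 1 is refused whole. A call with a gripper value outside its range is refused whole. OPENING is the opening, from -1 (shut) to 1 (fully open), so that 0 is half open, set as the call begins (- or left out, the last holds). The fingers move at their own pace and stop on an object; the grip force is fixed at half the most. Time passes only in rows, so rows that repeat a pose let the fingers close, or fill a call up. It gives the time, the measured TCP pose, the force, the opening and the grip force at its end, in the units of the state.
- bot.read_state(): the state, without advancing time (a new reading comes with each control period).
- cams.capture(name): name is "scene" or "top" or "wrist"; returns (picture, depth): 480x640x3 uint8, blue, green, red; 480x640 float32, m along the optical axis (not along the pixel's ray), 0 where there is no reading.
- cams.calibration(name): a dict with "mtx" (3x3 intrinsics, pixels), "R" (3x3) and "t" (3): a world point X has camera coordinates R X + t; the wrist camera has in their place "tool_from_camera" (4x4, takes a point from camera to tool coordinates, whose origin is the TCP and whose axes are the flange's). Camera axes: x right, y down, z forward; pixel columns grow to the right and rows downward; lengths in m; the calibration is good to about 2 mm. A picture is of the moment at which its call begins: read the wrist's pose just before it. calibration takes no time and is no camera call.
- bot.hand_in(): hands the job in; it is judged then, once.
Trained networks look in the newest picture that a camera, given by its name, has taken for a name from the list of things; names that differ only in an ending like _2 or _b are one class to them, and where a whole thing is asked for, a point or a joint stands for the part that bears it (a point fixed in the world has none). Each returns a list of dicts, best first, with "conf" (0 to 1); they miss things now and then, are a little off and sometimes report something else, mostly with a low value. They report only what shows in the picture. A call takes as long as a camera call.
- models.spot_in(query, camera): "position" ([column, row] in pixels, amid what is visible of it).
- models.tip_of(query, camera): "position" ([column, row] in pixels: a listed point, or the origin of a listed thing).
The state is a dict: "time_s": time; "joint_positions": joint angles; "qvel": joint speeds; "tau": joint torques, N m; "position": TCP position; "tcp_rot": TCP orientation; "force": force on the tool from outside, world axes, zero at the start; "moment": the same for the moment, N m; "opening": opening from 0.0 (shut) to 1.0 (fully open); "grasp_force": force on a finger pad.
Only numpy, scipy, OpenCV 4.12 (cv2) and the standard library are available. Lean on these libraries where they do the work, as an engineer would, in place of code of your own. Each camera call takes 0.05 s, during which the arm holds its last target. There are 200 camera calls.

## Task

Set the clearance of the hold-down jig: lay the gauge blade on the bed and slide it into the channel under the screw as far as it goes, then turn the screw's black knob clockwise until the blade just drags: a light tug of about 7 or 8 N draws it, neither loose nor clamped hard. Leave the blade in the gap, pushed in to the stop or nearly so, let go of everything, and leave the other things on the bench where they are.

Things in the scene. Friction and masses are not known exactly. Their poses are not given: they have to be found in the camera images.
- bed (a point): Point on the level steel bed of the grey fixed hold-down jig, 40 mm above the bench, straight below the screw axis. Axes are the jig's: the blade slides in along +x, z up. The bed runs from x = -176 to +43, 60 mm wide; grey shoulders 6 mm lower reach to y = +-75. A bridge on posts at y = +-64 carries the screw: x -17 to +17, y -73 to +73, from 30 to 50 mm above the bed.
- spindle: Screw with black bar knob; origin at the knob's centre, 91 mm above the bed when joint screw is 0. Knob 46 mm long (its x), 14 thick (y), 30 tall (z); turns and goes down with the screw. Under the bridge it ends in a steel nose, 12 mm diameter, on a stiff spring (10 N per mm). How far the nose sticks out differs each time: at screw = 0 it is 6.5 to 10.5 mm above the bed.
- screw (a joint): Turn of the screw, rad; grows clockwise seen from above and lowers the knob and nose 3 mm per rad. Range -0.3 to 4.3, starts at 0 to 0.6; the nose first touches the inserted blade at 1.17 to 2.5. Steady friction about 0.1 N m; stays where left. After touch, each further 0.1 rad adds about 2.1 N of pressure; to draw the blade then takes 0.8 to 1 N per N of pressure (under 1.5 N when it is free).
- gauge_handle (a point): Centre of the gauge's upright wooden handle, 44 mm long (x), 14 wide (y), 30 tall (z), underside 15 mm below. Its steel blade, 16 mm wide, 3 thick, flush with the underside, runs along +x to 117 mm from here. Loose, 90 g. Blade against the end stop: this is 99 mm before the screw axis. Starts on either side of the jig; the other side has a scraper with a 50 mm wide blade, not to be used.
- gauge_tip (a point): Middle of the far end of the gauge's blade, half-way through its thickness (1.5 mm above its underside); x points out along the blade.
- gauge: The whole gauge; origin on its underside, below the middle of the handle; x along the blade, z up.
- scraper: Bystander: wooden-handled scraper with a 50 mm wide blade, 150 mm long, lying flat; origin under the middle of its handle, blade to +x.
- tape: Bystander: yellow tape measure, 70 x 36 x 62 mm high; origin under its centre.
- offcut: Bystander: wood offcut 45 x 220 x 38 mm high; origin under its centre.
- glue: Bystander: white glue bottle, 60 mm wide, 170 mm tall; origin under its centre.
- screws: Bystander: clear jar of 68 mm width, 85 mm tall; origin under its centre.
- driver: Bystander: screwdriver with a red handle, lying flat; origin under its middle.
- square: Bystander: carpenter's square with a 200 mm steel blade, lying flat. Origin under its thick stock.
- mouth (a point): On the bed at the start of the straight channel, 30 mm before the screw axis. The channel, 20 mm wide between two 12 mm high cheeks, runs 48 mm along +x to its end stop, 18 mm past the screw axis. Before this point the cheeks flare for 21 mm to about 38 mm width.

How it is judged (in metres and radians):
On the way, in this order (a step that is already met when the one before it is completed fails the run):
1. the blade lies under the screw, in the channel and within 10 mm of the end stop, with the screw not yet pressing on it (x of gauge_tip in the frame of bed above 0.008 m and z of gauge_tip in the frame of bed between -0.002 and 0.006 m and angle between the x axis of gauge_tip and the x axis of bed, either way round below 0.2 rad and contact force between spindle and gauge below 1 N and y of gauge_tip in the frame of bed between -0.008 and 0.008 m), for 0.2 s.
2. the screw presses lightly on the blade (4 to 13 N) so that it drags (x of gauge_tip in the frame of bed above 0.008 m and contact force between spindle and gauge between 4 and 13 N), for 0.2 s.
At the end, for the whole second after the job is handed in: The blade lies flat in the channel under the screw, its end within 10 mm of the end stop, at rest and released, and the screw's nose presses on it with 4 to 13 N, so that it drags but is not clamped (all of step 2 and z of gauge_tip in the frame of bed between -0.002 and 0.006 m and angle between the x axis of gauge_tip and the x axis of bed, either way round below 0.2 rad and linear speed of gauge below 0.02 m/s and y of gauge_tip in the frame of bed between -0.008 and 0.008 m); the robot touches nothing.
It fails at once if the blade is clamped hard (over 30 N) (contact force between spindle and gauge above 30 N).
It fails at once if a bystander is moved by more than 40 mm (distance of any of scraper, tape, offcut, glue, screws, driver, square from where it was at the start of the episode above 0.04 m).
It also fails if it takes over 72 s, if anything falls off the work surface, if the arm or the gripper's body presses on something with over 40 N, if the wrist force passes 120 N, or if a joint passes its speed limit or range.

## Working session

There is one attempt and no reset: what is moved stays moved. The work goes in short steps, Python scripts to look and compute and a shell command to move; the robot and the scene stay as the last step left them, time stands still between calls to the robot, and variables do not carry over. Pictures are saved under pics/ and viewed, at most 10 in all, crops included, and the job is handed in when it is done.

```bash
mkdir -p pics
cat > h.py <<'E'
import numpy as np, cv2
from rig import bot,cams,models
def ray(cam,px):
    c=cams.calibration(cam);M=c["mtx"]
    d=np.linalg.inv(M)@np.array([px[0],px[1],1.])
    if "R" in c:
        R=np.array(c["R"]);t=np.array(c["t"]); return -R.T@t, R.T@d
    s=bot.read_state();T=np.array(c["tool_from_camera"]);Rt=np.array(s["tcp_rot"]);p=np.array(s["position"])
    return p+Rt@T[:3,3], Rt@T[:3,:3]@d
def atz(cam,px,z):
    o,d=ray(cam,px); return o+d*(z-o[2])/d[2]
def atd(cam,px,dep):
    o,d=ray(cam,px); u,v=int(px[0]),int(px[1]); q=dep[max(0,v-1):v+2,max(0,u-1):u+2]; q=q[q>0]
    return o+d*(np.median(q) if q.size else np.nan)
E
python3 - <<'E'
from h import *
np.set_printoptions(precision=4,suppress=True)
print(bot.read_state())
D={}
for c in("scene","top"):
    im,D[c]=cams.capture(c); cv2.imwrite(f"pics/{c}0.png",im)
for c in("top","scene"):
    for q in("gauge_handle","gauge_tip","bed","mouth","spindle","scraper"):
        for f in("tip_of","spot_in"):
            for r in getattr(models,f)(q,c)[:2]:
                print(c,q,f,np.round(r["position"],1),round(r["conf"],2),atd(c,r["position"],D[c]))
E
```

```text
{'time_s': 0.0, 'joint_positions': array([ 58.0125,  30.2781,  82.1553,   0.0004,  67.6882, -10.2264]), 'qvel': array([ 0.0131,  0.0202,  0.1005, -0.0173,  0.0251,  0.0364]), 'tau': array([ -0.0001, -44.0044, -17.6591,   0.0632,   0.0584,  -0.0002]), 'position': array([0.2313, 0.5799, 0.2466]), 'tcp_rot': array([[-0.9287,  0.3707, -0.0011],
       [ 0.3707,  0.9287, -0.0018],
       [ 0.0004, -0.0021, -1.    ]]), 'force': array([-0.0596, -0.3014,  0.112 ]), 'moment': array([-0.0243, -0.0453, -0.0073]), 'grasp_force': 0.0, 'opening': 0.9967383190923668}
top gauge_handle tip_of [210.8 281. ] 0.6 [0.4583 0.2874 0.0275]
top gauge_handle spot_in [206.1 263.6] 0.98 [ 0.5024  0.305  -0.0004]
top gauge_tip tip_of [197.3 231.1] 0.92 [ 0.5821  0.3276 -0.0018]
top gauge_tip tip_of [210.8 280.6] 0.18 [0.4593 0.2875 0.0269]
top gauge_tip spot_in [208.  263.1] 0.59 [0.5034 0.3002 0.001 ]
top bed tip_of [345.8 199.3] 0.65 [ 0.6205 -0.0298  0.1428]
top bed spot_in [343.7 230.3] 0.75 [ 0.5692 -0.026   0.0388]
top mouth tip_of [344.2 213.8] 0.66 [ 0.6089 -0.0282  0.0367]
top mouth spot_in [344. 233.] 
[... 304 characters left out ...]
le tip_of [430.8 250.6] 0.63 [0.4832 0.2893 0.0193]
scene gauge_tip tip_of [449.8 278.5] 0.62 [0.5657 0.3341 0.0025]
scene gauge_tip spot_in [435.4 256.9] 0.82 [0.4911 0.3033 0.0042]
scene bed tip_of [304.9 277. ] 0.79 [ 0.6576 -0.0313  0.0733]
scene bed spot_in [310.2 265.9] 0.63 [ 0.6354 -0.0205  0.0899]
scene mouth tip_of [306.  270.8] 0.95 [ 0.6517 -0.0288  0.0892]
scene mouth spot_in [305.9 272.7] 0.84 [ 0.6593 -0.0281  0.0907]
scene spindle spot_in [303.6 258.1] 0.51 [ 0.6497 -0.0335  0.1301]
scene scraper tip_of [224.9 245.1] 0.96 [ 0.5158 -0.2718  0.0238]
scene scraper spot_in [223.5 259.2] 0.69 [ 0.5526 -0.269   0.0061]
scene scraper spot_in [434.8 257.7] 0.38 [0.4936 0.3016 0.0035]
```

View pics/top0.png

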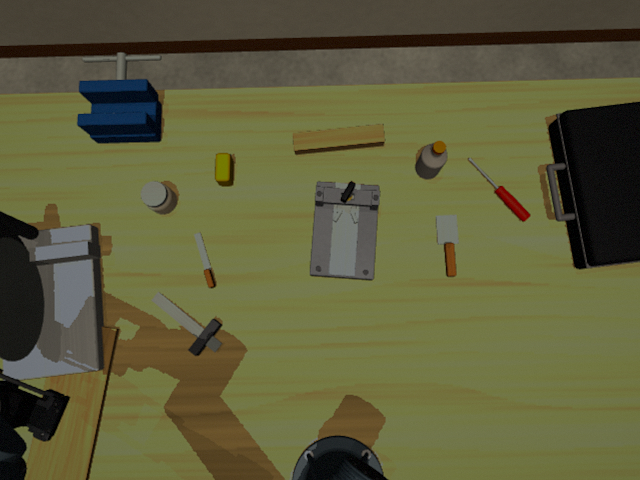

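View pics/scene0.png

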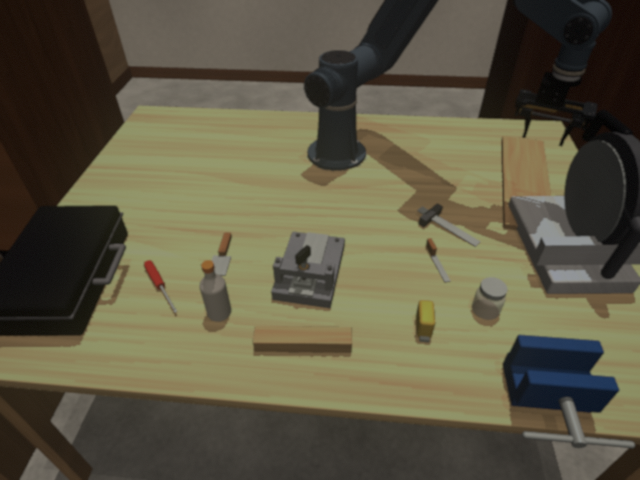

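The top view shows the gauge with its handle at about (209,278) and its blade end at (198,233). The jig runs from (343,277) up to the knob at (348,191). The scraper is on the right at (447,245). I'm moving over the gauge for a closer look.

```bash
python3 -m handwheel '[[0.2,-0.27,0,0,0,0.33],[0.2,-0.27,0,0,0,0.33],[0.2,-0.27,0,0,0,0.33],[0.2,-0.27,0,0,0,0.33],[0.2,-0.27,0,0,0,0.33],[0.2,-0.27,0,0,0,0.33],[0.2,-0.27,0,0,0,0.33],[0.2,-0.27,0,0,0,0.33]]' 0
python3 -m handwheel '[[0.02,-0.04,0,0,0,0],[0.02,-0.04,0,0,0,0],[0.02,-0.04,0,0,0,0],[0.02,-0.04,0,0,0,0],[0.02,-0.04,0,0,0,0],[0.02,-0.04,0,0,0,0],[0.02,-0.04,0,0,0,0],[0.02,-0.04,0,0,0,0]]'
cat > look.py <<'E'
import sys
from h import *
np.set_printoptions(precision=4,suppress=True)
s=bot.read_state();print(s["time_s"],s["position"],s["tcp_rot"][:,1],s["joint_positions"],s["force"])
im,d=cams.capture("wrist");cv2.imwrite(f"pics/{sys.argv[1]}.png",im)
np.savez(f"pics/{sys.argv[1]}.npz",d=d)
for q in sys.argv[2:]:
    for f in("tip_of","spot_in"):
        for r in getattr(models,f)(q,"wrist")[:1]:
            print(q,f,np.round(r["position"],1),round(r["conf"],2),atd("wrist",r["position"],d))
E
python3 look.py w1 gauge_handle gauge_tip gauge; python3 -c "
from h import *
print(cams.calibration('wrist'))"
```

```text
time_s: 1.97
position: [0.423, 0.3219, 0.2478]
tcp_rot: [[-0.961, -0.277, 0.001], [-0.277, 0.961, 0.0], [-0.001, 0.0, -1.0]]
force: [0.6, 0.4, 0.7]
opening: 0.533
grasp_force: 0.0
time_s: 2.63
position: [0.4413, 0.2846, 0.2475]
tcp_rot: [[-0.96, -0.279, -0.0], [-0.279, 0.96, 0.0], [0.0, 0.0, -1.0]]
force: [0.6, 0.4, -0.0]
opening: 0.499
grasp_force: 0.0
2.6333 [0.4413 0.2846 0.2475] [-0.2786  0.9604  0.0001] [ 20.6076  22.5551  96.3517   0.0056  61.0962 -85.5738] [ 0.582   0.4384 -0.0096]
gauge_handle tip_of [327.2 237.3] 0.59 [0.4641 0.2923 0.0287]
gauge_handle spot_in [329.8 269.5] 0.81 [0.5036 0.3065 0.002 ]
gauge_tip spot_in [326.  271.7] 0.63 [0.5071 0.3031 0.0021]
gauge tip_of [325.6 231. ] 0.63 [0.4588 0.2885 0.0294]
gauge spot_in [327.8 267.2] 0.62 [0.502  0.3033 0.0019]
{'mtx': array([[394.54615415,   0.        , 325.28170817],
       [  0.        , 394.54615415, 239.73988816],
       [  0.        ,   0.        ,   1.        ]]), 'tool_from_camera': array([[ 1.87474146e-03, -9.61769372e-01, -2.73854270e-01,
         7.48587047e-02],
       [ 9.99998239e-01,  1.77896111e-03,  5.98083993e-04,
        -5.18863957e-04],
       [-8.80427701e-05, -2.73854909e-01,  9.61771013e-01,
        -1.36191428e-01],
       [ 0.00000000e+00,  0.00000000e+00,  0.00000000e+00,
         1.00000000e+00]])}
```

View pics/w1.png

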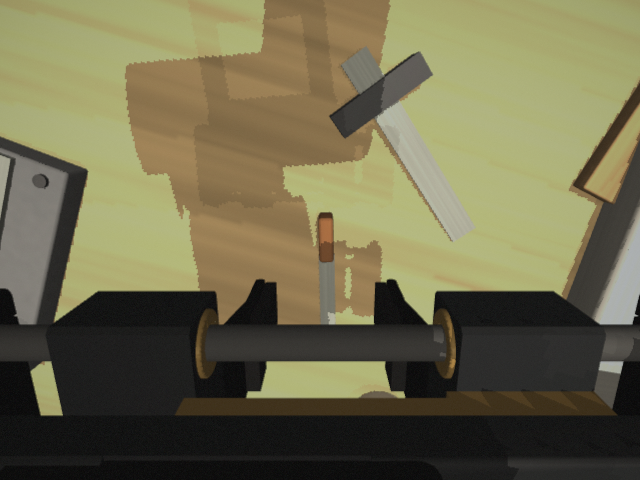

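The wrist view shows the orange handle at (326,237) with its blade running down to about (327,325), between the fingers. I'll get the handle's centre and axis from the depth image.

```bash
cat >> h.py <<'E'
def cloud(cam,dep):
    c,r=np.meshgrid(np.arange(640),np.arange(480)); o,d0=ray(cam,[0,0])
    _,dx=ray(cam,[1,0]);_,dy=ray(cam,[0,1])
    return o+(d0+c[...,None]*(dx-d0)+r[...,None]*(dy-d0))*dep[...,None]
E
python3 - <<'E'
from h import *
np.set_printoptions(precision=4,suppress=True)
d=np.load("pics/w1.npz")["d"];P=cloud("wrist",d);im=cv2.imread("pics/w1.png")
R,C=np.mgrid[:480,:640]; roi=(R>200)&(R<275)&(C>300)&(C<350)
m=roi&(P[...,2]>.022)&(P[...,2]<.045); Q=P[m]
print(len(Q),Q.mean(0),np.median(Q[:,2])); print(cv2.minAreaRect((Q[:,:2]*1000).astype(np.float32)))
v=np.linalg.svd(Q[:,:2]-Q[:,:2].mean(0))[2][0]; print(np.degrees(np.arctan2(v[1],v[0])))
b=(R>268)&(R<322)&(C>310)&(C<345)&(P[...,2]>-.01)&(P[...,2]<.01)&(im[...,0]>90)
hsv=cv2.cvtColor(im,cv2.COLOR_BGR2HSV)
b=(R>268)&(R<322)&(C>310)&(C<345)&(hsv[...,1]<40);B=P[b];print(len(B),B.mean(0)); v=np.linalg.svd(B[:,:2]-B[:,:2].mean(0))[2][0]; print(np.degrees(np.arctan2(v[1],v[0])))
# jig in top view
_,t=cams.capture("top");P=cloud("top",t);cv2.imwrite("pics/top1.png",_)
R,C=np.mgrid[:480,:640];roi=(R>170)&(R<290)&(C>300)&(C<390)
for lo,hi in((.025,.045),(.03,.0365),(.0375,.0435),(.06,.1),(.11,.2)):
    Q=P[roi&(P[...,2]>lo)&(P[...,2]<hi)]; print(lo,len(Q),np.median(Q[:,2]),cv2.minAreaRect((Q[:,:2]*1000).astype(np.float32)))
E
```

```text
666 [0.4662 0.2909 0.0283] 0.028509997385141345
((467.29974365234375, 290.9640808105469), (43.33172607421875, 13.986345291137695), 16.862131118774414)
16.978523490753563
733 [0.5312 0.3108 0.0038]
17.26765312013966
0.025 4705 0.034074811495111934 ((572.2515869140625, -28.625938415527344), (150.03089904785156, 225.34613037109375), 84.56892395019531)
0.03 2598 0.03309037358759703 ((572.000244140625, -28.50537872314453), (149.62660217285156, 224.73707580566406), 84.46923065185547)
0.0375 1097 0.03947633125029082 ((571.6337280273438, -29.50855255126953), (144.7863006591797, 222.13111877441406), 84.78502655029297)
0.06 930 0.08837232757810809 ((639.2589111328125, -34.92084503173828), (145.63551330566406, 35.750728607177734), 84.7485580444336)
0.11 169 0.14140092667873305 ((639.26123046875, -36.24655532836914), (16.1463680267334, 47.430667877197266), 58.60511016845703)
```

```bash
python3 -m handwheel '[[0.0254,0.0064,-0.04,0,0,0.007],[0.0254,0.0064,-0.08,0,0,0.007],[0.0254,0.0064,-0.12,0,0,0.007],[0.0254,0.0064,-0.15,0,0,0.007],[0.0254,0.0064,-0.18,0,0,0.007],[0.0254,0.0064,-0.2,0,0,0.007],[0.0254,0.0064,-0.2155,0,0,0.007],[0.0254,0.0064,-0.2155,0,0,0.007]]' 0
python3 -m handwheel '[[0,0,0,0,0,0],[0,0,0,0,0,0],[0,0,0,0,0,0],[0,0,0,0,0,0],[0,0,0,0,0,0],[0,0,0,0,0,0],[0,0,0,0,0,0],[0,0,0,0,0,0]]' -1
python3 -m handwheel '[[0,0,0.02,0,0,0],[0,0,0.05,0,0,0],[0,0,0.09,0,0,0],[0,0,0.12,0,0,0],[0,0,0.15,0,0,0],[0,0,0.15,0,0,0],[0,0,0.15,0,0,0],[0,0,0.15,0,0,0]]'
python3 -c "
from h import *
s=bot.read_state();print(s['joint_positions'],s['opening']*87)"
```

```text
time_s: 3.7
position: [0.4657, 0.289, 0.0289]
tcp_rot: [[-0.957, -0.29, -0.006], [-0.29, 0.957, -0.002], [0.006, -0.0, -1.0]]
force: [0.0, 0.4, -0.2]
opening: 0.499
grasp_force: 0.0
time_s: 4.37
position: [0.468, 0.2903, 0.0331]
tcp_rot: [[-0.957, -0.29, 0.002], [-0.29, 0.957, 0.001], [-0.002, 0.0, -1.0]]
force: [-1.2, 0.8, 5.8]
opening: 0.158
grasp_force: 29.9
time_s: 5.03
position: [0.4665, 0.2895, 0.1813]
tcp_rot: [[-0.957, -0.29, -0.002], [-0.29, 0.957, -0.001], [0.002, -0.0, -1.0]]
force: [1.1, 0.5, -1.6]
opening: 0.157
grasp_force: 29.9
[ 2.01636365e+01  2.95642123e+01  9.67380243e+01 -5.45535284e-03
  5.38096214e+01 -8.66887105e+01] 13.686142092064754
```

```bash
python3 -m handwheel '[[0.012,-0.311,0.02,0,0,-0.194],[0.012,-0.311,0.02,0,0,-0.194],[0.012,-0.311,0.02,0,0,-0.194],[0.012,-0.311,0.02,0,0,-0.194],[0.012,-0.311,0.02,0,0,-0.194],[0.012,-0.311,0.02,0,0,-0.194],[0.012,-0.311,0.02,0,0,-0.194],[0.012,-0.311,0.02,0,0,-0.194]]'
python3 -m handwheel '[[0,0,0,0,0,0],[0,0,0,0,0,0],[0,0,0,0,0,0],[0,0,0,0,0,0],[0,0,0,0,0,0],[0,0,0,0,0,0],[0,0,0,0,0,0],[0,0,0,0,0,0]]'
python3 look.py w2 gauge_tip gauge_handle bed mouth
python3 - <<'E'
from h import *
im,d=cams.capture("top");np.savez("pics/t2.npz",d=d)
for q in("gauge_tip","gauge_handle","mouth","bed"):
    for r in models.tip_of(q,"top")[:2]: print(q,r["position"],r["conf"],atd("top",r["position"],d))
w=cv2.imread("pics/w2.png");c=cv2.resize(im[150:300,270:420],(480,480),interpolation=cv2.INTER_CUBIC)
cv2.imwrite("pics/c2.png",cv2.resize(np.hstack([w,c]),(800,343)))
E
```

```text
time_s: 5.7
position: [0.4788, -0.025, 0.2004]
tcp_rot: [[-0.995, 0.097, -0.003], [0.097, 0.995, -0.001], [0.003, -0.001, -1.0]]
force: [1.1, 0.6, -1.0]
opening: 0.163
grasp_force: 29.9
time_s: 6.37
position: [0.4794, -0.0204, 0.2021]
tcp_rot: [[-0.996, 0.092, -0.0], [0.092, 0.996, 0.0], [0.0, 0.0, -1.0]]
force: [-0.1, 0.7, -1.4]
opening: 0.158
grasp_force: 29.9
6.3667 [ 0.4794 -0.0204  0.2021] [0.0924 0.9957 0.    ] [ -15.8168   23.0823  105.2835    0.0002   51.6344 -100.5141] [-0.0841  0.7175 -1.4011]
gauge_tip tip_of [327.7 310.7] 0.32 [ 0.4737 -0.0195  0.1978]
gauge_tip spot_in [326.3 308.5] 0.75 [ 0.4728 -0.0201  0.1977]
gauge_handle spot_in [329.5 305.5] 0.85 [ 0.4713 -0.0189  0.1984]
bed spot_in [324.2 239. ] 0.98 [ 0.4894 -0.0232  0.0387]
mouth spot_in [325.  239.9] 0.63 [ 0.4901 -0.0226  0.0389]
gauge_tip [349.2, 208.8] 0.5 [ 0.62011384 -0.04024577  0.03903353]
gauge_tip [339.2, 141.7] 0.47 [ 0.78598975 -0.02093723  0.03492057]
gauge_handle [495.1, 188.7] 0.73 [ 0.66867921 -0.39598598  0.0017498 ]
gauge_handle [166.4, 202.8] 0.23 [0.64017312 0.3858467  0.06128325]
mouth [346.4, 213.4] 0.61 [ 0.58398983 -0.02949426  0.17015889]
bed [347.2, 196.7] 0.79 [ 0.62643544 -0.0330781   0.14170514]
bed [344.7, 191.2] 0.41 [ 0.65057365 -0.02935243  0.09136674]
```

View pics/c2.png

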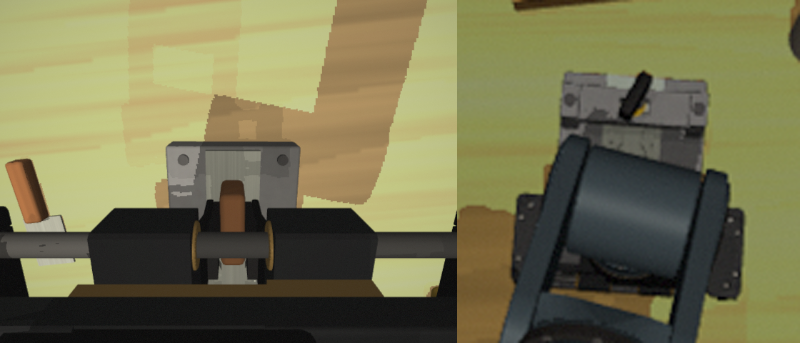

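The left half (wrist) shows the handle held upright at about (232,215), in line with the light bed strip at (205–260,170). On the right (top) the arm hides the blade. I'll measure the bed's centreline and yaw from the wrist depth.

Run:
```python
from h import *
np.set_printoptions(precision=4,suppress=True)
d=np.load("pics/w2.npz")["d"];P=cloud("wrist",d);R,C=np.mgrid[:480,:640]
roi=(R>190)&(R<285)&(C>220)&(C<430)
for lo,hi in((.025,.036),(.0372,.045),(.02,.05)):
    Q=P[roi&(P[...,2]>lo)&(P[...,2]<hi)]; print(lo,len(Q),np.median(Q[:,2]),cv2.minAreaRect((Q[:,:2]*1000).astype(np.float32)))
# row-wise edges of jig and bed
E=[];B=[]
for r in range(205,275,6):
    z=P[r,:,2]; k=np.where((z>.02)&(z<.05)&(C[r]>200)&(C[r]<440))[0]; b=np.where((z>.0368)&(z<.045)&(C[r]>260)&(C[r]<390))[0]
    if len(k)>50: E.append((P[r,k[0],:2]+P[r,k[-1],:2])/2); print(r,P[r,k[0],:2],P[r,k[-1],:2], P[r,b[0],:2] if len(b) else '',P[r,b[-1],:2] if len(b) else '')
E=np.array(E); f=np.polyfit(E[:,0],E[:,1],1); print("centreline",f,np.degrees(np.arctan(f[0])),"y at .48",np.polyval(f,.48),"y at .639",np.polyval(f,.639))
Q=P[(R>250)&(R<380)&(C>300)&(C<350)&(P[...,2]>.185)&(P[...,2]<.215)]; print(len(Q),cv2.minAreaRect((Q[:,:2]*1000).astype(np.float32)),np.median(Q[:,2]))
t=np.load("pics/t2.npz")["d"];P=cloud("top",t);roi=(R>170)&(R<215)&(C>300)&(C<390)
for lo,hi in((.075,.1),(.12,.16)):
    Q=P[roi&(P[...,2]>lo)&(P[...,2]<hi)&(P[...,0]>.605)]; print(lo,len(Q),cv2.minAreaRect((Q[:,:2]*1000).astype(np.float32)))
```

```text
0.025 9088 0.0327495259456447 ((496.5865783691406, -22.553550720214844), (150.3701629638672, 69.04790496826172), 84.47758483886719)
0.0372 4431 0.038835161045832345 ((496.1229248046875, -22.306964874267578), (120.65155792236328, 59.56732940673828), 84.61195373535156)
0.02 14021 0.03325740117961273 ((496.5845642089844, -22.55335235595703), (150.3701629638672, 69.05191040039062), 84.47758483886719)
205 [ 0.4569 -0.0923] [0.4706 0.0538]  
211 [ 0.4617 -0.0941] [0.4755 0.0545] [ 0.4642 -0.0489] [0.4699 0.0096]
217 [ 0.4666 -0.094 ] [0.4799 0.0531] [ 0.469  -0.0495] [0.4743 0.0092]
223 [ 0.4713 -0.0946] [0.4851 0.0533] [ 0.472  -0.0712] [0.4813 0.0285]
229 [ 0.4769 -0.0962] [0.4901 0.0524] [ 0.4769 -0.0719] [0.4842 0.0086]
235 [ 0.4811 -0.0953] [0.4948 0.0521] [ 0.4836 -0.0513] [0.4887 0.0082]
241 [ 0.4866 -0.0965] [0.5005 0.0524] [ 0.4883 -0.0518] [0.4938 0.0072]
247 [ 0.4909 -0.0957] [0.5049 0.051 ] [ 0.4932 -0.0516] [0.4988 0.0069]
253 [ 0.4963 -0.0969] [0.5105 0.0512] [ 0.4982 -0.0522] [0.5034 0.0065]
259 [ 0.5018 -0.098 ] [0.5153 0.05  ] [ 0.5035 -0.0529] [0.5086 0.0062]
265 [ 0.5065 -0.0975] [0.5204 0.0498] [ 0.5084 -0.0534] [0.5136 0.0058]
271 [ 0.5119 -0.0985] [0.5255 0.0488] [ 0.5134 -0.054 ] [0.5191 0.0048]
centreline [-0.095   0.0247] -5.425556714271337 y at .48 -0.020931820016351233 y at .639 -0.036033303678756026
2912 ((479.017578125, -20.4051513671875), (43.974571228027344, 19.96118927001953), 1.6686673164367676) 0.1974867500197156
0.075 871 ((639.5489501953125, -34.803977966308594), (145.28831481933594, 35.625518798828125), 84.28079986572266)
0.12 154 ((639.5665283203125, -35.1732292175293), (14.294875144958496, 46.718509674072266), 59.229496002197266)
```

```bash
python3 -m handwheel '[[0,-0.0005,-0.03,0,0,-0.001],[0,-0.0005,-0.06,0,0,-0.001],[0,-0.0005,-0.09,0,0,-0.001],[0,-0.0005,-0.11,0,0,-0.001],[0,-0.0005,-0.12,0,0,-0.001],[0,-0.0005,-0.1275,0,0,-0.001],[0,-0.0005,-0.1275,0,0,-0.001],[0,-0.0005,-0.1275,0,0,-0.001]]'
python3 -m handwheel '[[0,0,-0.0005,0,0,0],[0,0,-0.001,0,0,0],[0,0,-0.001,0,0,0],[0,0,-0.001,0,0,0],[0,0,-0.001,0,0,0],[0,0,-0.001,0,0,0],[0,0,-0.001,0,0,0],[0,0,-0.001,0,0,0]]'
```

```text
time_s: 7.73
position: [0.4801, -0.0217, 0.0749]
tcp_rot: [[-0.995, 0.096, 0.001], [0.096, 0.995, -0.0], [-0.001, -0.0, -1.0]]
force: [0.8, 0.2, -0.7]
opening: 0.156
grasp_force: 30.0
time_s: 8.4
position: [0.4794, -0.0216, 0.0736]
tcp_rot: [[-0.995, 0.096, -0.0], [0.096, 0.995, -0.0], [0.0, -0.0, -1.0]]
force: [-0.3, 0.7, -1.0]
opening: 0.154
grasp_force: 30.0
```

```bash
python3 -m handwheel '[[0,0.0003,-0.0006,0,0,0],[0.005,0,-0.0006,0,0,0],[0.01,-0.0005,-0.0006,0,0,0],[0.015,-0.001,-0.0006,0,0,0],[0.02,-0.0016,-0.0006,0,0,0],[0.025,-0.002,-0.0006,0,0,0],[0.03,-0.0025,-0.0006,0,0,0],[0.03,-0.0025,-0.0006,0,0,0]]'
python3 -m handwheel '[[0.004,-0.0004,-0.0003,0,0,0],[0.008,-0.0008,-0.0003,0,0,0],[0.012,-0.0012,-0.0003,0,0,0],[0.016,-0.0016,-0.0003,0,0,0],[0.02,-0.002,-0.0003,0,0,0],[0.024,-0.0024,-0.0003,0,0,0],[0.024,-0.0024,-0.0003,0,0,0],[0.024,-0.0024,-0.0003,0,0,0]]'
```

```text
time_s: 9.07
position: [0.5113, -0.0245, 0.073]
tcp_rot: [[-0.995, 0.096, 0.002], [0.096, 0.995, -0.001], [-0.002, -0.0, -1.0]]
force: [0.7, -0.0, -1.3]
opening: 0.158
grasp_force: 30.0
time_s: 9.73
position: [0.534, -0.0265, 0.0729]
tcp_rot: [[-0.995, 0.096, 0.001], [0.096, 0.995, -0.0], [-0.001, -0.0, -1.0]]
force: [-2.2, -0.0, 3.9]
opening: 0.161
grasp_force: 30.0
```

```bash
python3 -m handwheel '[[0.001,0,0.0002,0,0,0],[0.002,0,0.0002,0,0,0],[0.003,-0.0002,0.0002,0,0,0],[0.004,-0.0003,0.0002,0,0,0],[0.005,-0.0004,0.0002,0,0,0],[0.006,-0.0005,0.0002,0,0,0],[0.006,-0.0005,0.0002,0,0,0],[0.006,-0.0005,0.0002,0,0,0]]'
python3 -m handwheel '[[0.0005,0,0,0,0,0],[0.001,0,0,0,0,0],[0.0015,0,0,0,0,0],[0.002,0,0,0,0,0],[0.0025,-0.0002,0,0,0,0],[0.003,-0.0003,0,0,0,0],[0.003,-0.0003,0,0,0,0],[0.003,-0.0003,0,0,0,0]]'
```

```text
time_s: 10.4
position: [0.5385, -0.0267, 0.0729]
tcp_rot: [[-0.995, 0.096, -0.002], [0.096, 0.995, 0.001], [0.002, 0.0, -1.0]]
force: [-4.2, 0.1, 5.0]
opening: 0.157
grasp_force: 30.0
time_s: 11.07
position: [0.5412, -0.0269, 0.0728]
tcp_rot: [[-0.995, 0.096, -0.003], [0.096, 0.995, 0.001], [0.003, 0.0, -1.0]]
force: [-4.0, 0.4, 5.4]
opening: 0.155
grasp_force: 30.0
```

```bash
python3 -m handwheel '[[0,0,0.0005,0,0,0],[0.001,0,0.0005,0,0,0],[0.0015,0,0.0005,0,0,0],[0.002,0,0.0005,0,0,0],[0.0025,0,0.0005,0,0,0],[0.003,-0.0003,0.0005,0,0,0],[0.003,-0.0003,0.0005,0,0,0],[0.003,-0.0003,0.0005,0,0,0]]'
```

```text
time_s: 11.73
position: [0.5434, -0.0271, 0.0729]
tcp_rot: [[-0.995, 0.096, -0.005], [0.096, 0.995, 0.001], [0.005, 0.001, -1.0]]
force: [-5.8, 0.2, 1.8]
opening: 0.157
grasp_force: 30.0
```

```bash
python3 -m handwheel '[[0.0005,0,0.0002,0,0,0],[0.001,0,0.0002,0,0,0],[0.0015,0,0.0002,0,0,0],[0.002,0,0.0002,0,0,0],[0.0025,0,0.0002,0,0,0],[0.003,-0.0002,0.0002,0,0,0],[0.003,-0.0002,0.0002,0,0,0],[0.003,-0.0002,0.0002,0,0,0]]'
```

```text
time_s: 12.4
position: [0.5436, -0.0268, 0.0729]
tcp_rot: [[-0.995, 0.095, -0.011], [0.095, 0.995, 0.002], [0.011, 0.001, -1.0]]
force: [-9.8, 0.7, 5.0]
opening: 0.16
grasp_force: 30.0
```

```bash
python3 -m handwheel '[[-0.0035,0,0,0,0,0],[-0.0035,0,0,0,0,0],[-0.0035,0,0,0,0,0],[-0.0035,0,0,0,0,0],[-0.0035,0,0,0,0,0],[-0.0035,0,0,0,0,0],[-0.0035,0,0,0,0,0],[-0.0035,0,0,0,0,0]]' -
python3 -m handwheel '[[0,0,0,0,0,0],[0,0,0,0,0,0],[0,0,0,0,0,0],[0,0,0,0,0,0],[0,0,0,0,0,0],[0,0,0.01,0,0,0],[0,0,0.03,0,0,0],[0,0,0.05,0,0,0]]' -0.2
python3 -m handwheel '[[0,0,0.03,0,0,0],[0,0,0.07,0,0,0],[0.02,0,0.11,0,0,0],[0.05,-0.004,0.13,0,0,0],[0.05,-0.004,0.13,0,0,0],[0.05,-0.004,0.13,0,0,0],[0.05,-0.004,0.13,0,0,0],[0.05,-0.004,0.13,0,0,0]]' 0
python3 look.py w3 gauge_handle spindle
python3 - <<'E'
from h import *
np.set_printoptions(precision=4,suppress=True)
d=np.load("pics/w3.npz")["d"];P=cloud("wrist",d);R,C=np.mgrid[:480,:640]
for lo,hi in((.06,.08),(.12,.16)):
    m=(P[...,2]>lo)&(P[...,2]<hi)&(abs(C-320)<110)&(d>.05);n,l,st,ce=cv2.connectedComponentsWithStats(m.astype(np.uint8))
    for i in range(1,n):
        if st[i,4]>200: Q=P[l==i];print(lo,st[i],np.median(Q[:,2]),cv2.minAreaRect((Q[:,:2]*1000).astype(np.float32)))
E
```

```text
time_s: 13.07
position: [0.5434, -0.0274, 0.0731]
tcp_rot: [[-0.995, 0.096, -0.004], [0.096, 0.995, 0.001], [0.004, 0.001, -1.0]]
force: [-6.6, 0.0, 1.3]
opening: 0.16
grasp_force: 30.0
time_s: 13.73
position: [0.5446, -0.0277, 0.1241]
tcp_rot: [[-0.995, 0.096, -0.001], [0.096, 0.995, 0.0], [0.001, 0.0, -1.0]]
force: [0.9, 0.1, 0.7]
opening: 0.397
grasp_force: 0.0
time_s: 14.4
position: [0.593, -0.0313, 0.2523]
tcp_rot: [[-0.995, 0.096, -0.004], [0.096, 0.995, 0.001], [0.004, 0.001, -1.0]]
force: [0.2, 1.6, 0.1]
opening: 0.5
grasp_force: 0.0
14.4 [ 0.593  -0.0313  0.2523] [0.0956 0.9954 0.0006] [-13.7978  27.5855  86.2393   0.0004  66.4031 -98.3098] [0.2347 1.6383 0.0934]
gauge_handle tip_of [325.9 158.9] 0.74 [ 0.5423 -0.0263  0.0687]
gauge_handle spot_in [325.2 192.7] 0.96 [ 0.5738 -0.0299  0.0418]
spindle tip_of [326.1 305.5] 0.59 [ 0.6347 -0.0351  0.1439]
spindle spot_in [331.2 298.1] 0.98 [ 0.6299 -0.0312  0.1443]
0.06 [316 132  18  56 971] 0.06890456063490463 ((544.3994750976562, -27.706634521484375), (13.920248031616211, 43.384910583496094), 84.26824188232422)
0.06 [240 255 173   9 816] 0.07400867870422495 ((627.20361328125, -34.38123321533203), (144.91555786132812, 3.4015254974365234), 84.98845672607422)
0.12 [ 306  274   43   50 1271] 0.14291639479062743 ((641.7216186523438, -35.22919845581055), (14.400071144104004, 43.48968505859375), 58.50916290283203)
```

View pics/w3.png

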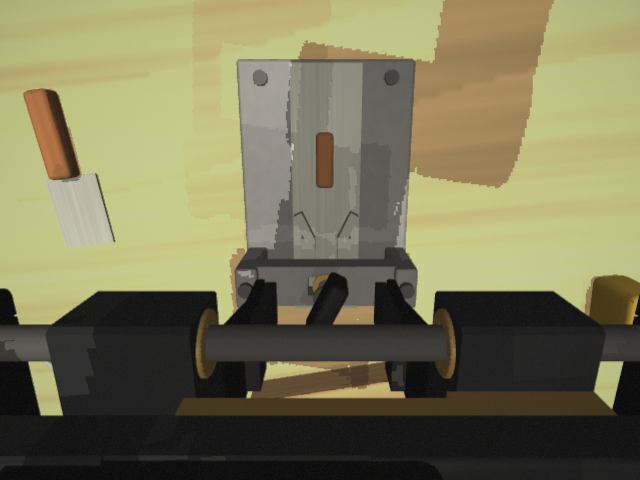

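The gauge handle at (325,160) lies on the channel axis with its blade under the bridge. The knob is at (327,300), turned about −31° and partly hidden by the gripper rod. I'm going to grasp the knob.

```bash
python3 -m handwheel '[[0.02,-0.002,0,0,0,-0.06],[0.049,-0.0044,0,0,0,-0.12],[0.049,-0.0044,-0.02,0,0,-0.18],[0.049,-0.0044,-0.04,0,0,-0.225],[0.049,-0.0044,-0.07,0,0,-0.225],[0.049,-0.0044,-0.1,0,0,-0.225],[0.049,-0.0044,-0.119,0,0,-0.225],[0.049,-0.0044,-0.119,0,0,-0.225]]' 0
python3 -m handwheel '[[0,0,0,0,0,0],[0,0,0,0,0,0],[0,0,0,0,0,0],[0,0,0,0,0,0],[0,0,0,0,0,0],[0,0,0,0,0,0],[0,0,0,0,0,0],[0,0,0,0,0,0]]' -1
python3 -c "
from h import *
s=bot.read_state();print(s['joint_positions'],s['opening']*87,s['moment'],s['force'],s['position'])"
```

```text
time_s: 15.32
position: [0.6403, -0.0355, 0.1293]
tcp_rot: [[-0.855, 0.519, -0.011], [0.519, 0.855, 0.002], [0.01, -0.003, -1.0]]
force: [-0.6, -0.4, -0.8]
opening: 0.498
grasp_force: 0.0
time_s: 15.98
position: [0.6443, -0.037, 0.1358]
tcp_rot: [[-0.855, 0.519, 0.001], [0.519, 0.855, -0.001], [-0.002, -0.001, -1.0]]
force: [-2.2, -2.8, 6.1]
opening: 0.16
grasp_force: 30.0
[-1.31609964e+01  3.93728944e+01  8.43685409e+01 -7.22567470e-02
  5.61679124e+01 -7.18472078e+01] 13.884798823625996 [-0.45819581  0.36408673 -0.01668898] [-2.18979739 -2.81064692  6.10440897] [ 0.6443     -0.03696412  0.13583403]
```

```bash
cat > s.py <<'E'
from h import *
np.set_printoptions(precision=3,suppress=True)
s=bot.read_state();r=s["tcp_rot"];a=np.degrees(np.arctan2(r[1,1],r[0,1]))
print("  t",round(s["time_s"],2),"yaw",round(a,2),"screw",round(np.radians(-a-5.45+90),3),"F",s["force"],"M",s["moment"],"p",s["position"],"j6",s["joint_positions"][5])
E
python3 -m handwheel '[[0,0,0,0,0,-0.05],[0,0,-0.0005,0,0,-0.1],[0,0,-0.001,0,0,-0.15],[0,0,-0.001,0,0,-0.2],[0,0,-0.0015,0,0,-0.25],[0,0,-0.002,0,0,-0.3],[0,0,-0.002,0,0,-0.34],[0,0,-0.0022,0,0,-0.37]]' >/dev/null; python3 s.py
python3 -m handwheel '[[0,0,0,0,0,0],[0,0,0,0,0,0],[0,0,0,0,0,-0.005],[0,0,0,0,0,-0.01],[0,0,0,0,0,-0.015],[0,0,0,0,0,-0.02],[0,0,0,0,0,-0.025],[0,0,0,0,0,-0.03]]' |grep -E "open|grasp"; python3 s.py
```

```text
t 16.65 yaw 16.2 screw 1.193 F [-5.239 -5.403  8.874] M [-1.053  0.919  0.142] p [ 0.643 -0.038  0.134] j6 -29.26660375398447
opening: 0.156
grasp_force: 30.0
  t 17.32 yaw 12.94 screw 1.25 F [-5.682 -5.57   8.456] M [-1.087  0.975  0.049] p [ 0.643 -0.038  0.133] j6 -26.012973668789108
```

```bash
python3 -m handwheel '[[-0.001,-0.001,0.001,0,0,0],[-0.002,-0.002,0.002,0,0,-0.01],[-0.002,-0.002,0.002,0,0,-0.02],[-0.002,-0.002,0.002,0,0,-0.03],[-0.002,-0.002,0.002,0,0,-0.04],[-0.002,-0.002,0.002,0,0,-0.05],[-0.002,-0.002,0.002,0,0,-0.06],[-0.002,-0.002,0.0018,0,0,-0.07]]' >/dev/null; python3 s.py
python3 -m handwheel '[[0,0,0,0,0,-0.01],[0,0,0,0,0,-0.02],[0,0,0,0,0,-0.03],[0,0,0,0,0,-0.04],[0,0,0,0,0,-0.05],[0,0,-0.0002,0,0,-0.06],[0,0,-0.0004,0,0,-0.07],[0,0,-0.0005,0,0,-0.08]]' >/dev/null; python3 s.py
```

```text
t 17.98 yaw 4.76 screw 1.393 F [ 2.633 -3.083 -8.17 ] M [-0.642 -0.42   0.064] p [ 0.642 -0.038  0.133] j6 -18.100350398382012
  t 18.65 yaw -4.4 screw 1.553 F [  2.869  -4.205 -10.987] M [-0.862 -0.433  0.158] p [ 0.642 -0.038  0.133] j6 -8.935596316898007
```

```bash
python3 -m handwheel '[[0.0006,-0.001,-0.0012,0,0,-0.01],[0.0006,-0.001,-0.0012,0,0,-0.02],[0.0006,-0.001,-0.0012,0,0,-0.03],[0.0006,-0.001,-0.0013,0,0,-0.04],[0.0006,-0.001,-0.0014,0,0,-0.05],[0.0006,-0.001,-0.0015,0,0,-0.06],[0.0006,-0.001,-0.0016,0,0,-0.07],[0.0006,-0.001,-0.0017,0,0,-0.08]]' >/dev/null; python3 s.py
python3 -m handwheel '[[0,0,0,0,0,0],[0,0,0,0,0,0],[0,0,0,0,0,0],[0,0,0,0,0,0],[0,0,0,0,0,0],[0,0,0,0,0,0],[0,0,0,0,0,0],[0,0,0,0,0,0]]' >/dev/null; python3 s.py
```

```text
t 19.32 yaw -13.57 screw 1.713 F [-5.494  0.501  1.64 ] M [0.104 0.968 0.167] p [ 0.641 -0.038  0.132] j6 0.15816862208888763
  t 19.98 yaw -13.53 screw 1.712 F [-5.481  1.931  1.666] M [0.129 0.977 0.139] p [ 0.641 -0.038  0.132] j6 0.11314402515036742
```

```bash
python3 -m handwheel '[[-0.0005,0,0,0,0,-0.02],[-0.0005,0,0,0,0,-0.04],[-0.0005,0,-0.0003,0,0,-0.06],[-0.0005,0,-0.0005,0,0,-0.08],[-0.0005,0,-0.0006,0,0,-0.1],[-0.0005,0,-0.0007,0,0,-0.12],[-0.0005,0,-0.0008,0,0,-0.135],[-0.0005,0,-0.0009,0,0,-0.15]]' >/dev/null; python3 s.py
python3 -m handwheel '[[0,0,0,0,0,0],[0,0,0,0,0,0],[0,0,0,0,0,0],[0,0,0,0,0,0],[0,0,0.01,0,0,0],[0,0,0.03,0,0,0],[0,0,0.055,0,0,0],[0,0,0.07,0,0,0]]' -0.1; python3 s.py
```

```text
t 20.65 yaw -30.79 screw 2.013 F [-6.526  2.012  3.267] M [0.14  1.122 0.214] p [ 0.641 -0.038  0.132] j6 17.363136863225215
time_s: 21.32
position: [0.6437, -0.0395, 0.2041]
tcp_rot: [[0.51, 0.86, 0.005], [0.86, -0.51, -0.001], [0.002, 0.004, -1.0]]
force: [0.3, 0.3, -0.7]
opening: 0.447
grasp_force: 0.0
  t 21.32 yaw -30.68 screw 2.011 F [ 0.274  0.303 -0.709] M [-0.125  0.069 -0.021] p [ 0.644 -0.04   0.204] j6 17.23574605725802
```

```bash
python3 -m handwheel '[[-0.03,0.003,0,0,0,-0.06],[-0.06,0.006,0,0,0,-0.12],[-0.0997,0.012,0,0,0,-0.18],[-0.0997,0.012,0,0,0,-0.24],[-0.0997,0.012,0,0,0,-0.3],[-0.0997,0.012,0,0,0,-0.36],[-0.0997,0.012,0,0,0,-0.42],[-0.0997,0.012,0,0,0,-0.48]]' -0.1 >/dev/null; python3 s.py
python3 -m handwheel '[[0,0,0,0,0,-0.06],[0,0,-0.03,0,0,-0.0855],[0,0,-0.06,0,0,-0.0855],[0,0,-0.09,0,0,-0.0855],[0,0,-0.11,0,0,-0.0855],[0,0,-0.125,0,0,-0.0855],[0,0,-0.13,0,0,-0.0855],[0,0,-0.13,0,0,-0.0855]]' >/dev/null; python3 s.py
```

```text
t 21.98 yaw -86.02 screw 2.977 F [-0.446 -0.015  0.29 ] M [-0.074  0.193 -0.034] p [ 0.543 -0.027  0.202] j6 71.34359414292096
  t 22.65 yaw -95.47 screw 3.142 F [-1.615  0.094  0.502] M [ 0.013  0.126 -0.018] p [ 0.542 -0.027  0.07 ] j6 80.79370471010775
```

```bash
python3 -m handwheel '[[0.001,-0.0004,0,0,0,0],[0.001,-0.0004,0,0,0,0],[0.001,-0.0004,0,0,0,0],[0.001,-0.0004,0,0,0,0],[0.001,-0.0004,0,0,0,0],[0.001,-0.0004,0,0,0,0],[0.001,-0.0004,0,0,0,0],[0.001,-0.0004,0,0,0,0]]' -1 |tail -1; python3 s.py
python3 -m handwheel '[[-0.0005,0,0,0,0,0],[-0.001,0.0001,0,0,0,0],[-0.0015,0.0001,0,0,0,0],[-0.002,0.0002,0,0,0,0],[-0.0025,0.0002,0,0,0,0],[-0.003,0.0003,0,0,0,0],[-0.0035,0.0003,0,0,0,0],[-0.004,0.0004,0,0,0,0]]' >/dev/null; python3 s.py
```

```text
grasp_force: 30.0
  t 23.32 yaw -95.45 screw 3.142 F [-0.952  0.093  6.232] M [ 0.036  0.261 -0.004] p [ 0.544 -0.028  0.072] j6 80.77390586894747
  t 23.98 yaw -95.5 screw 3.143 F [9.092 2.138 2.275] M [ 0.514 -0.939  0.055] p [ 0.544 -0.028  0.072] j6 80.70176342677003
```

```bash
python3 -m handwheel '[[-0.0005,0,0.0004,0,0,0],[-0.001,0.0001,0.0004,0,0,0],[-0.0012,0.0001,0.0004,0,0,0],[-0.0014,0.0002,0.0004,0,0,0],[-0.0016,0.0002,0.0004,0,0,0],[-0.0018,0.0002,0.0004,0,0,0],[-0.0019,0.0002,0.0004,0,0,0],[-0.002,0.0002,0.0004,0,0,0]]' >/dev/null; python3 s.py
```

```text
t 24.65 yaw -95.5 screw 3.142 F [11.101  3.23  -2.621] M [ 0.45 -1.37  0.15] p [ 0.543 -0.028  0.072] j6 80.6595014534626
```

```bash
sed -i 's/precision=3/precision=4/' s.py
python3 -m handwheel '[[-0.0005,-0.0005,-0.0003,0,0,0],[-0.001,-0.001,-0.0003,0,0,0],[-0.0012,-0.0014,-0.0003,0,0,0],[-0.0014,-0.0014,-0.0003,0,0,0],[-0.0016,-0.0014,-0.0003,0,0,0],[-0.0018,-0.0014,-0.0003,0,0,0],[-0.0019,-0.0014,-0.0003,0,0,0],[-0.002,-0.0014,-0.0003,0,0,0]]' >/dev/null; python3 s.py
python3 -m handwheel '[[-0.0003,0,0,0,0,0],[-0.0006,0,0,0,0,0],[-0.0009,0,0,0,0,0],[-0.0012,0,0,0,0,0],[-0.0014,0,0,0,0,0],[-0.0016,0,0,0,0,0],[-0.0018,0,0,0,0,0],[-0.002,0,0,0,0,0]]' >/dev/null; python3 s.py
```

```text
t 25.32 yaw -95.46 screw 3.142 F [12.9325  4.8155 -2.6719] M [ 0.9033 -1.7463  0.3418] p [ 0.5424 -0.0289  0.0719] j6 80.41535979158458
  t 25.98 yaw -95.45 screw 3.142 F [16.2561  4.8763 -5.2274] M [ 0.744  -2.1149  0.3384] p [ 0.5419 -0.0294  0.0719] j6 80.34721772162938
```

```bash
python3 -m handwheel '[[0,0.001,0.0003,0,0,0],[0,0.002,0.0005,0,0,0],[-0.0004,0.0025,0.0005,0,0,0],[-0.0008,0.0025,0.0005,0,0,0],[-0.0012,0.0025,0.0005,0,0,0],[-0.0016,0.0025,0.0005,0,0,0],[-0.002,0.0025,0.0005,0,0,0],[-0.0024,0.0025,0.0005,0,0,0]]' >/dev/null; python3 s.py
```

```text
t 26.65 yaw -95.5 screw 3.142 F [16.6843 -0.4836 -7.5656] M [ 0.0677 -2.3355  0.1625] p [ 0.5409 -0.0282  0.0723] j6 80.58652669239721
```

```bash
python3 -m handwheel '[[0.002,0,0,0,0,0],[0.004,0,0,0,0,0],[0.006,0,0,0,0,0],[0.008,0,0,0,0,0],[0.008,0,0,0,0,0],[0.008,0,0,0,0,0],[0.008,0,0,0,0,0],[0.008,0,0,0,0,0]]' >/dev/null; python3 s.py
python3 -m handwheel '[[0,0,0,0,0,0],[0,0,0,0,0,0],[0,0,0,0,0,0],[0,0,0,0,0,0],[0,0,0.02,0,0,0],[0,0,0.06,0,0,0],[0,0,0.1,0,0,0.05],[0,0,0.13,0,0,0.1]]' -0.1 >/dev/null; python3 s.py
python3 -m handwheel '[[0.03,-0.003,0,0,0,0.06],[0.06,-0.006,0,0,0,0.12],[0.09,-0.009,0,0,0,0.18],[0.09,-0.009,0,0,0,0.24],[0.09,-0.009,0,0,0,0.3],[0.09,-0.009,0,0,0,0.36],[0.09,-0.009,0,0,0,0.42],[0.09,-0.009,0,0,0,0.466]]' >/dev/null; python3 s.py
```

```text
t 27.32 yaw -95.49 screw 3.142 F [ 5.2695 -3.6119  0.264 ] M [-0.6497 -1.0745 -0.1736] p [ 0.5412 -0.027   0.072 ] j6 80.85563181948538
  t 27.98 yaw -83.71 screw 2.937 F [ 0.9061 -0.3072  0.3186] M [-0.047   0.1709 -0.0129] p [ 0.5384 -0.0256  0.2036] j6 69.09949067387986
  t 28.65 yaw -30.26 screw 2.004 F [-0.4807 -0.2182 -1.0147] M [-0.0808  0.0849  0.0254] p [ 0.6276 -0.0344  0.2007] j6 16.95182539791293
```

```bash
python3 -m handwheel '[[0.013,-0.0034,0,0,0,-0.004],[0.013,-0.0034,-0.02,0,0,-0.004],[0.013,-0.0034,-0.04,0,0,-0.004],[0.013,-0.0034,-0.06,0,0,-0.004],[0.013,-0.0034,-0.07,0,0,-0.004],[0.013,-0.0034,-0.07,0,0,-0.004],[0.013,-0.0034,-0.07,0,0,-0.004],[0.013,-0.0034,-0.07,0,0,-0.004]]' >/dev/null; python3 s.py
python3 -m handwheel '[[0,0,0,0,0,0],[0,0,0,0,0,0],[0,0,0,0,0,0],[0,0,0,0,0,0],[0,0,0,0,0,0],[0,0,0,0,0,0],[0,0,0,0,0,0],[0,0,0,0,0,0]]' -1 |tail -2; python3 s.py
python3 -m handwheel '[[0,0,0,0,0,0.03],[0,0,0,0,0,0.06],[0,0,0,0,0,0.09],[0,0,0.0004,0,0,0.12],[0,0,0.0008,0,0,0.15],[0,0,0.001,0,0,0.18],[0,0,0.0012,0,0,0.2],[0,0,0.0012,0,0,0.2]]' >/dev/null; python3 s.py
```

```text
t 29.32 yaw -31.05 screw 2.018 F [ 0.7184 -0.2528  0.3222] M [-0.104   0.0897 -0.0571] p [ 0.6425 -0.0384  0.1325] j6 17.702026225974734
opening: 0.157
grasp_force: 30.0
  t 29.98 yaw -31.04 screw 2.017 F [-3.1209  3.029   5.7711] M [0.4881 0.928  0.0543] p [ 0.6408 -0.0376  0.132 ] j6 17.693024715091326
  t 30.65 yaw -8.12 screw 1.617 F [-3.521   3.6949  4.2461] M [ 0.4774  0.4197 -0.0007] p [ 0.6417 -0.0379  0.133 ] j6 -5.241284064452167
```

```bash
python3 -m handwheel '[[0,0,0,0,0,0],[0,0,0,0,0,0],[0,0,0,0,0,0],[0,0,0,0,0,0],[0,0,0.02,0,0,0],[0,0,0.055,0,0,0],[0,0,0.07,0,0,0],[0,0,0.07,0,0,-0.06]]' -0.1 >/dev/null; python3 s.py
python3 -m handwheel '[[-0.03,0.003,0,0,0,-0.06],[-0.06,0.006,0,0,0,-0.12],[-0.09,0.009,0,0,0,-0.18],[-0.1,0.01,0,0,0,-0.24],[-0.1,0.01,0,0,0,-0.3],[-0.1,0.01,0,0,0,-0.36],[-0.1,0.01,0,0,0,-0.42],[-0.1,0.01,0,0,0,-0.48]]' >/dev/null; python3 s.py
```

```text
t 31.32 yaw -15.13 screw 1.74 F [1.1865 0.3112 0.517 ] M [-0.1081  0.0398 -0.0059] p [ 0.6451 -0.0392  0.2075] j6 1.7796150021171278
  t 31.98 yaw -70.38 screw 2.704 F [-0.2038 -0.1959 -0.5402] M [-0.0536  0.197  -0.0023] p [ 0.5423 -0.0286  0.203 ] j6 55.584099664373745
```

```bash
python3 -m handwheel '[[-0.002,0.0008,0,0,0,-0.06],[-0.002,0.0008,-0.02,0,0,-0.12],[-0.002,0.0008,-0.04,0,0,-0.18],[-0.002,0.0008,-0.07,0,0,-0.219],[-0.002,0.0008,-0.1,0,0,-0.219],[-0.002,0.0008,-0.12,0,0,-0.219],[-0.002,0.0008,-0.13,0,0,-0.219],[-0.002,0.0008,-0.13,0,0,-0.219]]' >/dev/null; python3 s.py
python3 -m handwheel '[[0,0,0,0,0,0],[0,0,0,0,0,0],[0,0,0,0,0,0],[0,0,0,0,0,0],[0,0,0,0,0,0],[0,0,0,0,0,0],[0,0,0,0,0,0],[0,0,0,0,0,0]]' -1 >/dev/null; python3 s.py
```

```text
t 32.65 yaw -95.13 screw 3.136 F [-0.4439 -0.4373 -0.3735] M [-0.0002  0.1887  0.0222] p [ 0.5388 -0.0274  0.0707] j6 80.35604096991847
  t 33.32 yaw -95.13 screw 3.136 F [-1.0917  0.118   6.4824] M [-0.043   0.2481 -0.0917] p [ 0.5406 -0.0276  0.0739] j6 80.35869580022785
```

```bash
python3 -m handwheel '[[0.0003,0,0.0005,0,0,0],[0.0006,0,0.0005,0,0,0],[0.0009,0,0.0005,0,0,0],[0.0012,-0.0001,0.0005,0,0,0],[0.0015,-0.0001,0.0005,0,0,0],[0.002,-0.0002,0.0005,0,0,0],[0.0025,-0.0002,0.0005,0,0,0],[0.003,-0.0003,0.0005,0,0,0]]' >/dev/null; python3 s.py
python3 -m handwheel '[[0.0003,0,0,0,0,0],[0.0006,0,0,0,0,0],[0.0009,0,0,0,0,0],[0.0011,0,0,0,0,0],[0.0013,0,0,0,0,0],[0.0015,0,0,0,0,0],[0.0017,0,0,0,0,0],[0.002,-0.0002,0,0,0,0]]' >/dev/null; python3 s.py
```

```text
t 33.98 yaw -95.09 screw 3.135 F [-6.5798  0.7397  9.7652] M [-0.1712  0.8958 -0.1157] p [ 0.5408 -0.0276  0.0739] j6 80.41093688355662
  t 34.65 yaw -95.07 screw 3.135 F [-8.916  -0.8712 12.8565] M [-0.2907  1.2971 -0.1428] p [ 0.5409 -0.0276  0.0739] j6 80.4452953129016
```

```bash
python3 -m handwheel '[[0.0003,0,0.0005,0,0,0],[0.0006,0,0.001,0,0,0],[0.0009,0,0.001,0,0,0],[0.0011,0,0.001,0,0,0],[0.0013,0,0.001,0,0,0],[0.0015,0,0.001,0,0,0],[0.0017,0,0.001,0,0,0],[0.002,-0.0002,0.001,0,0,0]]' >/dev/null; python3 s.py
python3 -m handwheel '[[0.0003,0,0,0,0,0],[0.0006,0,0,0,0,0],[0.0009,0,0,0,0,0],[0.0011,0,0,0,0,0],[0.0013,0,0,0,0,0],[0.0015,0,0,0,0,0],[0.0017,0,0,0,0,0],[0.002,-0.0002,0,0,0,0]]' >/dev/null; python3 s.py
```

```text
t 35.32 yaw -95.08 screw 3.135 F [-9.7426 -1.7208  8.6569] M [-0.302   1.5573 -0.176 ] p [ 0.5412 -0.0274  0.0739] j6 80.48951950834939
  t 35.98 yaw -95.05 screw 3.135 F [-13.5954  -1.1371  11.7361] M [-0.4293  2.0177 -0.1466] p [ 0.5413 -0.0274  0.0739] j6 80.52122205330558
```

```bash
python3 -m handwheel '[[-0.002,0,0,0,0,0],[-0.004,0,0,0,0,0],[-0.0055,0.0005,0,0,0,0],[-0.0065,0.0005,0,0,0,0],[-0.0075,0.0005,0,0,0,0],[-0.0085,0.0005,0,0,0,0],[-0.0095,0.0005,0,0,0,0],[-0.0105,0.0006,0,0,0,0]]' >/dev/null; python3 s.py
python3 -m handwheel '[[-0.0003,0,0,0,0,0],[-0.0006,0,0,0,0,0],[-0.0009,0,0,0,0,0],[-0.0011,0,0,0,0,0],[-0.0013,0,0,0,0,0],[-0.0015,0,0,0,0,0],[-0.0017,0,0,0,0,0],[-0.002,0.0002,0,0,0,0]]' >/dev/null; python3 s.py
```

```text
t 36.65 yaw -95.09 screw 3.135 F [ 5.1471  0.0955 -6.1634] M [ 0.0489 -0.2113  0.0905] p [ 0.5406 -0.0283  0.0742] j6 80.2518331966279
  t 37.32 yaw -95.11 screw 3.136 F [ 6.7574 -0.0657 -6.096 ] M [ 0.017  -0.7051  0.1225] p [ 0.5401 -0.0284  0.0749] j6 80.22385845793708
```

```bash
python3 -m handwheel '[[0,0,-0.0005,0,0,0],[-0.0003,0,-0.0008,0,0,0],[-0.0006,0,-0.0008,0,0,0],[-0.0009,0,-0.0008,0,0,0],[-0.0012,0,-0.0008,0,0,0],[-0.0015,0,-0.0008,0,0,0],[-0.0018,0,-0.0008,0,0,0],[-0.002,0.0002,-0.0008,0,0,0]]' >/dev/null; python3 s.py
python3 -m handwheel '[[-0.0003,0,0,0,0,0],[-0.0006,0,0,0,0,0],[-0.0009,0,0,0,0,0],[-0.0012,0,0,0,0,0],[-0.0015,0,0,0,0,0],[-0.0018,0,0,0,0,0],[-0.0021,0,0,0,0,0],[-0.0025,0.0002,0,0,0,0]]' >/dev/null; python3 s.py
```

```text
t 37.98 yaw -95.12 screw 3.136 F [ 8.2776 -0.2427 -5.1932] M [ 0.0214 -0.9052  0.058 ] p [ 0.5394 -0.0285  0.0745] j6 80.18863859578894
  t 38.65 yaw -95.13 screw 3.136 F [ 8.0042 -0.4129 -5.9854] M [ 0.0695 -0.9228  0.0604] p [ 0.5374 -0.0284  0.0745] j6 80.14036868454193
```

```bash
python3 -m handwheel '[[0.0015,0,0,0,0,0],[0.003,0,0,0,0,0],[0.0045,0,0,0,0,0],[0.006,-0.0003,0,0,0,0],[0.007,-0.0004,0,0,0,0],[0.008,-0.0005,0,0,0,0],[0.009,-0.0006,0.0005,0,0,0],[0.0095,-0.0006,0.0005,0,0,0]]' >/dev/null; python3 s.py
python3 -m handwheel '[[0.0005,0,0.0005,0,0,0],[0.001,0,0.0005,0,0,0],[0.0015,0,0.0005,0,0,0],[0.002,0,0.0005,0,0,0],[0.0022,0,0.0005,0,0,0],[0.0024,0,0.0005,0,0,0],[0.0026,0,0.0005,0,0,0],[0.003,-0.0002,0.0005,0,0,0]]' >/dev/null; python3 s.py
```

```text
t 39.32 yaw -95.11 screw 3.136 F [-6.4377 -1.4641  6.6675] M [-0.5218  0.8932 -0.2312] p [ 0.5381 -0.0273  0.0739] j6 80.37728161637149
  t 39.98 yaw -95.11 screw 3.136 F [-9.7003 -1.2395  6.2211] M [-0.4158  1.4222 -0.2358] p [ 0.5385 -0.027   0.0739] j6 80.45068059584618
```

```bash
python3 -m handwheel '[[0.0005,0,0.0005,0,0,0],[0.001,0,0.0005,0,0,0],[0.0015,0,0.0005,0,0,0],[0.002,0,0.0005,0,0,0],[0.0025,0,0.0005,0,0,0],[0.003,-0.0001,0.0005,0,0,0],[0.0035,-0.0002,0.0005,0,0,0],[0.004,-0.0003,0.0005,0,0,0]]' >/dev/null; python3 s.py
```

```text
t 40.65 yaw -95.08 screw 3.135 F [-13.7423  -2.7633   8.1843] M [-0.5275  2.2496 -0.257 ] p [ 0.5392 -0.0267  0.0739] j6 80.53514323995925
```

```bash
python3 -m handwheel '[[0.0005,-0.001,0.001,0,0,0],[0.001,-0.001,0.0015,0,0,0],[0.0015,-0.001,0.0015,0,0,0],[0.002,-0.001,0.0015,0,0,0],[0.0025,-0.001,0.0015,0,0,0],[0.003,-0.001,0.0015,0,0,0],[0.0035,-0.001,0.0015,0,0,0],[0.004,-0.001,0.0015,0,0,0]]' >/dev/null; python3 s.py
python3 -m handwheel '[[-0.002,0,-0.0005,0,0,0],[-0.004,0,-0.001,0,0,0],[-0.006,0,-0.001,0,0,0],[-0.008,0,-0.001,0,0,0],[-0.0085,0,-0.001,0,0,0],[-0.0085,0,-0.001,0,0,0],[-0.0085,0,-0.001,0,0,0],[-0.0085,0,-0.001,0,0,0]]' >/dev/null; python3 s.py
```

```text
t 41.32 yaw -95.07 screw 3.135 F [-12.6843  -0.7767   3.9204] M [-0.178   2.2237 -0.1795] p [ 0.5418 -0.0269  0.0744] j6 80.52034058706138
  t 41.98 yaw -95.07 screw 3.135 F [-5.1807  1.5768 -3.4479] M [0.4455 1.3957 0.2401] p [ 0.5415 -0.0284  0.0747] j6 80.25438894338019
```

```bash
python3 -m handwheel '[[-0.001,0,-0.0005,0,0,0],[-0.002,0,-0.001,0,0,0],[-0.002,0,-0.001,0,0,0],[-0.002,0,-0.001,0,0,0],[-0.002,0,-0.001,0,0,0],[-0.002,0,-0.001,0,0,0],[-0.002,0,-0.001,0,0,0],[-0.002,0,-0.001,0,0,0]]' >/dev/null; python3 s.py
python3 -m handwheel '[[0,0,0,0,0,0],[0,0,0,0,0,0],[0,0,0,0,0,0],[0,0,0,0,0,0],[0,0,0.02,0,0,0],[0,0,0.06,0,0,0],[0,0,0.1,0,0,0],[0,0,0.14,0,0,0]]' -0.1 >/dev/null; python3 s.py
python3 -m handwheel '[[0,0.04,0.03,0,0,0],[0,0.08,0.04,0,0,0],[0,0.12,0.04,0,0,0],[0,0.16,0.04,0,0,0],[0,0.2,0.04,0,0,0],[0,0.24,0.04,0,0,0],[0,0.25,0.04,0,0,0],[0,0.25,0.04,0,0,0]]' >/dev/null
python3 - <<'E'
from h import *
im,d=cams.capture("top");P=cloud("top",d);R,C=np.mgrid[:480,:640];roi=(R>170)&(R<290)&(C>300)&(C<390)
for lo,hi,x0,x1 in((.056,.08,.45,.6),(.075,.1,.6,.7),(.11,.16,.6,.7)):
    Q=P[roi&(P[...,2]>lo)&(P[...,2]<hi)&(P[...,0]>x0)&(P[...,0]<x1)]; print(lo,len(Q),cv2.minAreaRect((Q[:,:2]*1000).astype(np.float32)) if len(Q) else '')
s,_=cams.capture("scene")
a=cv2.resize(im[150:300,260:430],(400,353));b=cv2.resize(s[210:330,240:376],(400,353));cv2.imwrite("pics/fin.png",np.hstack([a,b]))
E
```

```text
t 42.65 yaw -95.09 screw 3.135 F [-4.2423  3.5576 -3.837 ] M [0.5795 1.1379 0.3126] p [ 0.5413 -0.0289  0.0744] j6 80.19932074670525
  t 43.32 yaw -95.15 screw 3.136 F [ 0.8893  0.223  -0.3702] M [ 0.0192  0.0756 -0.0045] p [ 0.5425 -0.0297  0.2164] j6 80.22784988636934
0.056 120 ((555.8126220703125, -24.856599807739258), (78.59050750732422, 20.548675537109375), 9.254386901855469)
0.075 818 ((639.5513916015625, -34.834266662597656), (145.54312133789062, 35.73826217651367), 84.55541229248047)
0.11 181 ((638.0428466796875, -35.0568733215332), (44.762542724609375, 16.248231887817383), 83.31156158447266)
```

View pics/fin.png

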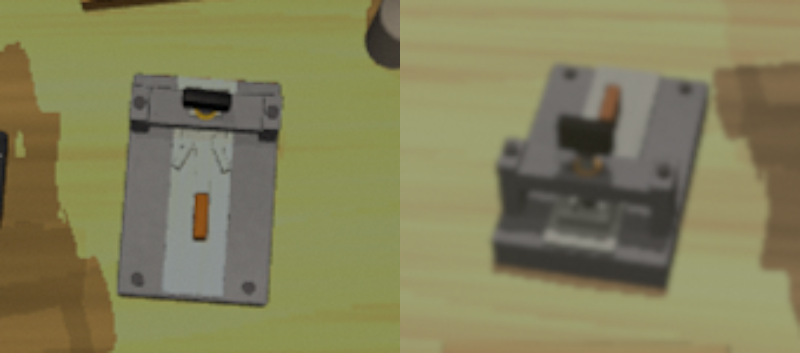

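The gauge handle at (201,216) lies straight in the channel, and the knob at (207,100) is crosswise, which agrees with screw ≈ 1.6. One last check: how far the blade is in.

Run:
```python
from h import *
im,d=cams.capture("top");h=cv2.cvtColor(im,cv2.COLOR_BGR2HSV);R,C=np.mgrid[:480,:640]
m=(h[...,1]>150)&(h[...,0]<18)&(R>215)&(R<265)&(C>325)&(C<365)
c=np.array([C[m].mean(),R[m].mean()]);p=atz("top",c,.066);s=np.array([.6395,-.0352]);a=np.radians(-5.45)
q=p[:2]-s;print(m.sum(),c,p,"jig x,y",q@[np.cos(a),np.sin(a)],q@[-np.sin(a),np.cos(a)])
Q=np.array([atz("top",x,.07)[:2] for x in np.c_[C[m],R[m]]]);print(cv2.minAreaRect((Q*1000).astype(np.float32)))
print(bot.read_state()["time_s"])
```

```text
99 [344.77777778 241.66666667] [ 0.53842704 -0.02708105  0.066     ] jig x,y -0.10138717474095914 -0.0015173647942207829
((538.3128051757812, -26.365966796875), (11.370738983154297, 43.749755859375), 88.43708801269531)
44.1333
```

```bash
python3 -c "
from rig import bot
print(bot.hand_in())"
```

```text
the job is handed in; nothing more can be done
None
```

I handed the job in at about 44 s (the limit is 72 s). The blade lies flat in the channel about 2 mm short of the stop, the screw is set at about 1.6 rad, and in my last pull test the blade drew at about 8 N. The gripper is clear of everything and I moved nothing else; the hand-in returned no verdict.

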